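# Seat a ground pin against the end stop of a V-groove checking fixture

## Task

Take the steel pin from its wooden rest and lay it in the V-groove of the checking fixture, right at the groove's open end (no more than about 3 cm in from it). Then push it along the groove until its end bears on the sprung button, with about 5 N and never more than 12 N, and draw back slowly so that the pin stays there, seated in the groove and touching the button. Leave the other things on the bench where they are.

Things in the scene. Friction and masses are not known exactly. Their poses are not given: they have to be found in the camera images.
- pin_center (a point): Centre of the pin: a plain ground steel cylinder, 26 mm in diameter and 110 mm long, about 0.25 kg, both ends alike. At the start it lies level in the groove of the wooden rest, its axis 38 mm above the bench. The x axis of this point runs along the pin (it may roll about x).
- pin: The same pin; origin at its centre, x along its axis.
- rest: Wooden rest, fixed to the bench: foot 66 x 58 mm, on it a bar 60 mm long and 34 mm wide whose top is 30 mm above the bench, with a 90-degree V-groove 10 mm deep along its x axis. The pin overhangs it by 25 mm at each end and stands 21 mm proud of its top. Origin at the centre of its underside.
- fixture: Checking fixture, fixed to the bench: dark base plate 300 x 64 x 10 mm, on it a steel bar 34 mm wide, from -130 to +120 mm along x, whose top is 30 mm above the bench, with a 90-degree V-groove 10 mm deep along x, open at the -x end. The origin lies on the bench under the groove's line; x points along the groove towards the end stop.
- groove_mid (a point): Point of the fixture's groove above the fixture's origin, on the line on which the axis of the seated pin lies, 38.4 mm above the bench. Axes as the fixture's. The pin seated in the groove stands 21 mm proud of the bar's top; it slides along the groove at 1 to 4 N.
- stop: Aluminium carrier of the end stop on the bar (22 mm along x, 46 mm wide, top 57 mm and black thumb-screw 73 mm above the bench), 73 to 103 mm from groove_mid towards +x. Origin: centre of its front face, on the seated pin's axis; axes as the fixture's. A round button (16 mm) stands out of it towards -x, by 8 to 38 mm, differently each time. It gives by 1 mm per 6 N, slightly damped.
- ring_center (a point): Bystander: knurled steel ring gauge lying on the bench, 39 mm across, 17 mm high; its centre.
- plug_center (a point): Bystander: small double-ended plug gauge with a black grip lying on the bench, 84 x 16 x 14 mm; middle of its grip.
- key_center (a point): Bystander: black hex key lying on the bench, 93 x 31 x 7 mm; its centre.

How it is judged (in metres and radians):
On the way, in this order (a step that is already met when the one before it is completed fails the run):
1. the pin lies seated in the fixture's groove, its rear end no more than 40 mm in from the open end (so well clear of the button) (y of pin_center in the frame of stop between -0.002 and 0.002 m and z of pin_center in the frame of stop between -0.002 and 0.002 m and angle between the x axis of pin and the x axis of fixture, either way round below 0.035 rad and x of pin_center in the frame of fixture between -0.12 and -0.035 m), for 0.2 s.
2. the pin, seated in the groove, presses on the stop with at least 2 N for 0.1 s (y of pin_center in the frame of stop between -0.002 and 0.002 m and z of pin_center in the frame of stop between -0.002 and 0.002 m and angle between the x axis of pin and the x axis of fixture, either way round below 0.035 rad and contact force between pin and stop above 2 N), for 0.1 s.
At the end, for the whole second after the job is handed in: The pin lies at rest, seated in the fixture's groove (axis within 2 mm of the groove's line and within 0.035 rad of its direction), its end still touching the stop's button (over 0.1 N), and the robot no longer touches the pin (y of pin_center in the frame of stop between -0.002 and 0.002 m and z of pin_center in the frame of stop between -0.002 and 0.002 m and angle between the x axis of pin and the x axis of fixture, either way round below 0.035 rad and contact force between pin and stop above 0.1 N and linear speed of pin below 0.01 m/s and contact force between each of the fingers, the arm and pin below 0.05 N).
It fails at once if the pin presses on the stop with more than 12 N (contact force between pin and stop above 12 N).
It fails at once if a bystander (ring gauge, plug gauge, hex key) is moved by more than 20 mm (distance of any of ring_center, plug_center, key_center from where it was at the start of the episode above 0.02 m).
It also fails if it takes over 58 s, if anything falls off the work surface, if the arm or the gripper's body presses on something with over 40 N, if the wrist force passes 120 N, or if a joint passes its speed limit or range.

## Robot

A 6-joint arm with a two-finger parallel gripper is mounted at the origin on a cart in front of the work surface, level with it; the furniture and walls round the work are solid. World frame = base frame: x ahead of the robot, y to its left, z up, the work surface at z = 0. Lengths are in mm, angles in rad, forces in N, time in s.
With the tool pointing down it reaches from about 325 to 900 mm from the base axis. Payload 3.5 kg.
Tool frame: the origin (TCP) lies at the very end of the fingers, on their centre line; the grasp point (between the pads) lies 19 mm behind it; z points along the fingers, y is the line along which they close (so a half turn about z gives the same grasp; the last joint's range is limited). The gripper opens to 85 mm and grips with 20 to 120 N. Pads are 22 mm wide; open, the fingers measure 114 mm over their backs; the gripper's body (76 mm by 85 mm) begins 54 mm behind the grasp point. The pads swing forward as they close: fully open they stand 13 mm farther back than shut.
Start: joints at [1.003, 0.276, -0.026, 1.268, 0, 1.467], TCP at [280.158, 558.689, 231.313] pointing down, gripper open.
Joint ranges: [-3.12, 3.12], [-0.85, 1.88], [-1.08, 1.24], [-1.95, 2.15], [-1.57, 1.53], [-3.14, 3.14]. Speed limits (rad/s): [2.57, 2.57, 3.14, 3.14, 3.14, 3.14].

## Interface

Orientations are given as a 3x3 rotation matrix whose columns are the frame's x, y, z axes.
In Python, from station import robot gives the robot as it stands.
- The arm moves only by the shell command python3 -m pendant 'ROWS'. ROWS is JSON, a list of rows, each a list of 5 numbers: the gripper command: -1 is fully open, 1 is shut, values between are in proportion, then the shift along the tool's x, y, z in mm, then the turn about the tool's z in rad. A call has 1 to 5 rows; each row shifts and turns the commanded pose from where the row before left it, along the tool's axes as they then stand; what a row does not reach is not made up. A row lasts 1/10 s, in which the tool goes at most 50 mm and 8.59 degrees, less where a joint would pass 70% of its speed; a pose out of reach is approached as far as the arm can. A call with a gripper value outside its range is refused whole. The fingers move at their own pace and stop on an object; the grip force is fixed at half the most. Time passes only in rows, so rows that do not move let the fingers close. It gives the time, the measured TCP pose, the force, the opening and the grip force at its end, in the units of the state.
- robot.get_state(): the state, without advancing time (a new reading comes with each control period).
- robot.grab_frame(name): name is "side" or "top"; returns (picture, depth): 480x640x3 uint8, red, green, blue; 480x640 float32, mm along the optical axis (not along the pixel's ray), 0 where there is no reading.
- robot.calibration(name): a dict with "camera_matrix" (3x3 intrinsics, pixels), "world_from_camera" (4x4, takes a point from camera to world coordinates). Camera axes: x right, y down, z forward; pixel columns grow to the right and rows downward; lengths in mm; the calibration is good to about 2 mm. A picture is of the moment at which its call begins. calibration takes no time and is no camera call.
- robot.close_job(): hands the job in; it is judged then, once.
The state is a dict: "time": time; "joints": joint angles; "dq": joint speeds; "joint_torque": joint torques, N m; "tool_pos": TCP position; "ee_rot": TCP orientation; "wrist_force": force on the tool from outside, world axes, zero at the start; "wrist_torque": the same for the moment, N m; "opening": opening from 0.0 (shut) to 1.0 (fully open); "gripper_force": force on a finger pad.
Only numpy, scipy, OpenCV 4.12 (cv2) and the standard library are available. Lean on these libraries where they do the work, as an engineer would, in place of code of your own. Each camera call takes 0.05 s, during which the arm holds its last target. There are 200 camera calls.

## Working session

There is one attempt and no reset: what is moved stays moved. The work goes in short steps, Python scripts to look and compute and a shell command to move; the robot and the scene stay as the last step left them, time stands still between calls to the robot, and variables do not carry over. Pictures are saved under pics/ and viewed, at most 10 in all, crops included, and the job is handed in when it is done.

```bash
mkdir -p pics; ls; cat > h.py <<'E'
import numpy as np, cv2
from station import robot
def grab(n):
    im,d=robot.grab_frame(n); np.savez(f'{n}.npz',im=im,d=d); return im,d
def load(n):
    z=np.load(f'{n}.npz'); return z['im'],z['d']
def ray(n,uv,z):
    c=robot.calibration(n);K=np.array(c['camera_matrix']);T=np.array(c['world_from_camera'])
    uv=np.atleast_2d(uv).astype(float); r=np.c_[uv,np.ones(len(uv))]@np.linalg.inv(K).T@T[:3,:3].T
    return T[:3,3]+r*((z-T[2,3])/r[:,2])[:,None]
def cloud(n,d):
    c=robot.calibration(n);K=np.array(c['camera_matrix']);T=np.array(c['world_from_camera'])
    v,u=np.mgrid[:480,:640]; p=np.stack([(u-K[0,2])/K[0,0]*d,(v-K[1,2])/K[1,1]*d,d],-1)
    return p@T[:3,:3].T+T[:3,3]
E
python3 - <<'E'
from h import *
for n in('top','side'):
    im,d=grab(n); cv2.imwrite(f'pics/{n}0.png',im[:,:,::-1])
    c=robot.calibration(n);print(n,np.round(c['camera_matrix'],1).tolist(),np.round(c['world_from_camera'],3).tolist())
s=robot.get_state();print(s)
E
```

```text
pics
top [[435.5, 0.0, 322.7], [0.0, 435.5, 242.1], [0.0, 0.0, 1.0]] [[0.024, -0.987, 0.156, 404.072], [-1.0, -0.025, -0.002, -14.067], [0.006, -0.156, -0.988, 932.374], [0.0, 0.0, 0.0, 1.0]]
side [[444.0, 0.0, 323.8], [0.0, 444.0, 244.4], [0.0, 0.0, 1.0]] [[0.909, -0.164, 0.383, 223.272], [-0.417, -0.354, 0.837, -737.52], [-0.002, -0.921, -0.39, 376.904], [0.0, 0.0, 0.0, 1.0]]
{'time': 0.1, 'joints': array([ 1.00262147e+00,  2.77051968e-01, -2.77684715e-02,  1.26802766e+00,
       -2.97295373e-05,  1.46740752e+00]), 'dq': array([ 3.56860962e-04, -1.28228682e-05,  2.22273443e-03,  1.91442714e-04,
        6.36775466e-04,  3.31039815e-04]), 'joint_torque': array([ 7.06937135e-04, -4.46707928e+01,  2.96128750e+01,  8.48821801e-03,
       -1.57664959e-05,  9.14115333e-06]), 'tool_pos': array([279.7605019 , 558.07501176, 230.26297367]), 'ee_rot': array([[-8.93917401e-01,  4.48230427e-01, -1.07899092e-03],
       [ 4.48231689e-01,  8.93915716e-01, -1.74540742e-03],
       [ 1.82182228e-04, -2.04388799e-03, -9.99997895e-01]]), 'wrist_force': array([ 0.0896721 , -0.25896676, -0.09076596]), 'wrist_torque': array([ 0.00647952,  0.01661306, -0.00188748]), 'gripper_force': 0.0, 'opening': 1.0029222077130677}
```

View pics/top0.png

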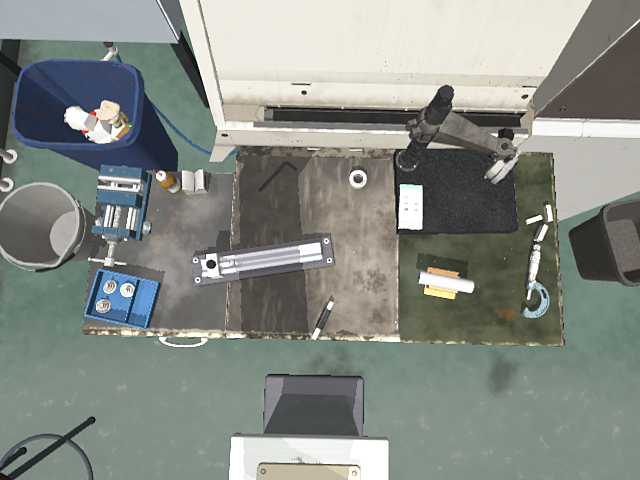

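View pics/side0.png

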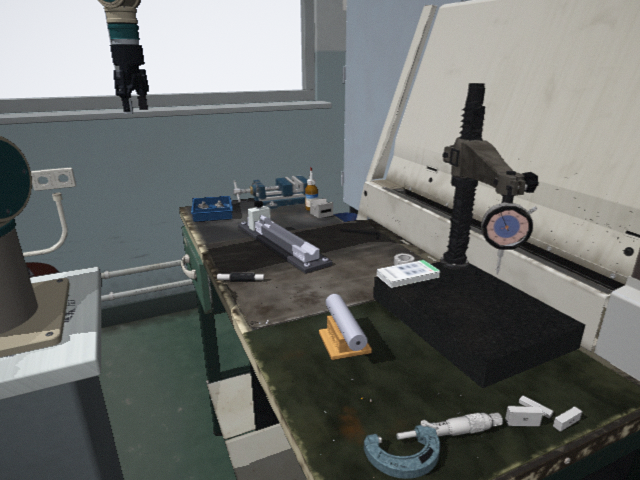

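The top view shows the pin on its rest at about (445,283). The fixture runs from its stop at (205,267) to the open end at (330,250), so its +x is roughly world +y. The ring is at (358,179), the plug at (323,318), the key at (278,175). The side view agrees: the pin is at (345,320) and the stop is far off at (257,218).

```bash
cat > meas.py <<'E'
from h import *
im,d=load('top'); P=cloud('top',d); hsv=cv2.cvtColor(im,cv2.COLOR_RGB2HSV)
v,u=np.mgrid[:480,:640]
def box(a,b,c,e): return (u>a)&(u<b)&(v>c)&(v<e)&(d>0)
print('bench z near pin',np.median(P[box(420,440,305,325)][:,2]),'near fixture',np.median(P[box(235,290,290,310)][:,2]))
def axis(m,name):
    uv=np.c_[u[m],v[m]].astype(np.float32); r=cv2.minAreaRect(uv); return r,cv2.boxPoints(r)
# pin: bright grey unsaturated
m=box(405,490,260,305)&(hsv[...,1]<60)&(hsv[...,2]>110); 
n,l,st,_=cv2.connectedComponentsWithStats(m.astype(np.uint8)); k=1+np.argmax(st[1:,4]); m=l==k
r,b=axis(m,'pin'); print('pin px',r,m.sum(),'z',np.percentile(P[m][:,2],[5,50,90,98]))
w=ray('top',b,41); c=w.mean(0); print('pin rect@41',np.round(w,1).tolist(),c)
q=P[m&(P[...,2]>36)];print('pin cloud',q.mean(0)); 
e=np.linalg.svd(q[:,:2]-q[:,:2].mean(0),full_matrices=0)[2][0]; t=(q[:,:2]-q[:,:2].mean(0))@e; print('dir',e,'ext',t.min(),t.max(),'mid',q[:,:2].mean(0)+e*(t.min()+t.max())/2)
# fixture bar
m=box(185,340,225,295)&(P[...,2]>22)&(P[...,2]<36)
print('bar n',m.sum()); q=P[m];r=cv2.minAreaRect(q[:,:2].astype(np.float32));print('bar rect',r,'z',np.median(q[:,2]))
mm=box(185,340,225,295)&(P[...,2]>45);q=P[mm];print('stop',cv2.minAreaRect(q[:,:2].astype(np.float32)),np.percentile(q[:,2],[5,50,95]))
for n,f in(('top',4),):
    cv2.imwrite('pics/fix.png',cv2.resize(im[225:295,180:345,::-1],None,fx=4.8,fy=4.8,interpolation=cv2.INTER_CUBIC))
im2,_=load('side')
E
python3 meas.py
```

```text
bench z near pin 0.038065638703074 near fixture 0.6230844137960503
pin px ((437.95794677734375, 283.8470764160156), (70.87966918945312, 26.832054138183594), 16.606979370117188) 911 z [-1.17845749 47.59450932 51.50925576 53.03846882]
pin rect@41 [[457.1, -176.5, 41.0], [510.3, -192.5, 41.0], [472.0, -331.5, 41.0], [419.5, -314.3, 41.0]] [ 464.70841764 -253.68297631   41.        ]
pin cloud [ 468.09493701 -267.91294978   48.5503038 ]
dir [-0.15652263 -0.98767437] ext -54.821833394950545 55.1475345342109 mid [ 468.06944722 -268.07379312]
bar n 1576
bar rect ((509.2320251464844, 112.23835754394531), (45.51133346557617, 250.5784912109375), 11.553239822387695) z 28.565836989889988
stop ((492.9147644042969, 191.29800415039062), (46.396644592285156, 52.09954071044922), 9.312222480773926) [47.25785571 57.38924464 73.42183868]
```

View pics/fix.png

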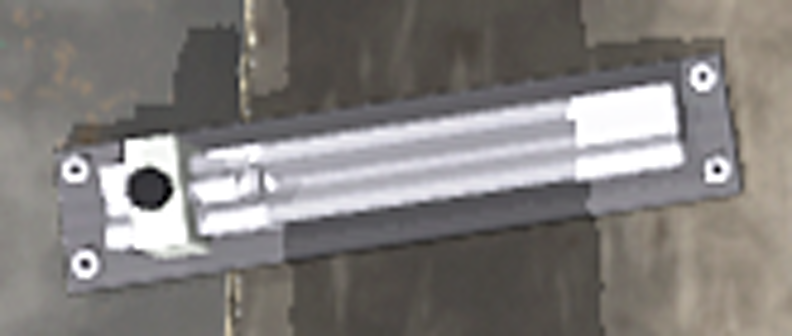

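The crop shows four screws at about (75,170), (85,264), (703,76) and (717,169), the bar's open end at (683,125), and the button tip near (268,183), just in front of the white stop. Next I'll refine the fixture frame and check clearances.

```bash
cat > fix.py <<'E'
from h import *
im,d=load('top'); P=cloud('top',d); v,u=np.mgrid[:480,:640]
g=im.mean(2)
s=[]
for cx,cy in((75,170),(85,264),(703,76),(717,169)):
    x,y=180+cx/4.8,225+cy/4.8
    m=(abs(u-x)<4.5)&(abs(v-y)<4.5); w=np.where(m,np.clip(g-150,0,None),0); s.append([(w*u).sum()/w.sum(),(w*v).sum()/w.sum()])
W=ray('top',s,11)[:,:2]; c=W.mean(0); ex=(W[0]+W[1]-W[2]-W[3]); ex/=np.linalg.norm(ex); ey=np.array([-ex[1],ex[0]])
print('screws c',c,'ex',ex,'local',np.round((W-c)@np.c_[ex,ey],1).tolist())
reg=(u>185)&(u<340)&(v>225)&(v<295)&(d>0); L=(P[...,:2]-c)@np.c_[ex,ey]; z=P[...,2]
def rng(m,n): print(n,m.sum(),'x',np.percentile(L[m][:,0],[0,2,98,100]).round(1),'y',np.percentile(L[m][:,1],[0,2,98,100]).round(1))
rng(reg&(z>6)&(z<14),'plate'); rng(reg&(z>27)&(z<33),'bar top'); rng(reg&(z>50)&(z<62),'carrier'); rng(reg&(z>66),'knob')
rng(reg&(z>33)&(z<48)&(abs(L[...,1])<9)&(L[...,0]<90),'button')
# groove depth lowest per x
for x0 in(-100,-50,0):
    m=reg&(abs(L[...,0]-x0)<15)&(z>15)&(abs(L[...,1])<22)
    y=L[m][:,1];zz=z[m]; print(x0,[(int(a),round(float(np.median(zz[abs(y-a)<1.5])),1)) for a in range(-18,19,3) if (abs(y-a)<1.5).any()])
gr=(u>380)&(u<520)&(v>140)&(v<255)&(z>25)&(z<80)&(g<60)
q=P[gr];print('granite x0',np.percentile(q[:,0],[1,5]),'y',np.percentile(q[:,1],[1,99]),'z',np.median(q[:,2]))
st=(u>380)&(u<530)&(v>80)&(v<200)&(z>90);q=P[st];print('stand min',q.min(0),'max',q.max(0))
E
python3 fix.py
```

```text
screws c [507.80520193 111.61586831] ex [-0.17221182  0.98505994] local [[140.5, -20.9], [140.4, 20.9], [-140.3, -21.1], [-140.6, 21.1]]
plate 2002 x [-173.  -146.8  146.9  150.4] y [-47.3 -30.5  32.4  50.7]
bar top 983 x [-124.7 -120.2  120.5  125. ] y [-18.7 -16.   17.7  24.2]
carrier 184 x [ 84.8  85.3 106.5 107.2] y [-22.5 -21.   23.3  23.9]
knob 75 x [ 87.7  87.9 104.1 106.2] y [-7.8 -7.2  9.6 10.4]
button 96 x [-113.    49.9   85.9   86.1] y [-8.9 -7.9  7.6  7.8]
-100 [(-15, 30.7), (-12, 29.8), (-9, 30.5), (-6, 26.8), (-3, 24.8), (0, 22.1), (3, 22.8), (6, 25.3), (9, 28.8), (12, 30.0), (15, 30.0), (18, 26.6)]
-50 [(-15, 29.3), (-12, 31.1), (-9, 30.1), (-6, 26.8), (-3, 23.6), (0, 22.2), (3, 22.5), (6, 25.7), (9, 27.7), (12, 31.2), (15, 30.0), (18, 28.5)]
0 [(-15, 29.5), (-12, 30.6), (-9, 29.1), (-6, 27.1), (-3, 24.4), (0, 22.5), (3, 23.8), (6, 25.4), (9, 28.7), (12, 30.2), (15, 30.4), (18, 29.4)]
granite x0 [573.95023111 579.92295171] y [-418.38633723 -170.62828438] z 39.57588874559758
stand min [ 404.07191401 -428.75572001   90.00764452] max [842.72592215 -14.06720445 932.37355188]
```

```bash
for i in 1 2; do :; done; python3 -m pendant '[[0,0,0,0,0.14],[0,0,0,0,0.14],[0,0,0,0,0.14],[0,0,0,0,0.14],[0,0,0,0,0.14]]' && python3 -m pendant '[[0,0,0,0,0.14],[0,0,0,0,0.14],[0,0,0,0,0.14],[0,0,0,0,0.14],[0,0,0,0,0]]'
```

```text
time: 0.6
tool_pos: [279.9, 558.3, 230.6]
ee_rot: [[-0.39, 0.921, -0.001], [0.921, 0.39, -0.001], [-0.001, -0.001, -1.0]]
wrist_force: [0.4, -0.1, -0.4]
opening: 0.498
gripper_force: 0.0
time: 1.1
tool_pos: [279.9, 558.3, 230.7]
ee_rot: [[0.153, 0.988, -0.001], [0.988, -0.153, -0.001], [-0.001, -0.001, -1.0]]
wrist_force: [0.1, 1.0, -1.6]
opening: 0.498
gripper_force: 0.0
```

Tool x is now on the pin axis. Next I travel to above the pin.

```bash
python3 -m pendant '[[0,-44,17.4,0,0],[0,-44,17.4,0,0],[0,-44,17.4,0,0],[0,-44,17.4,0,0],[0,-44,17.4,0,0]]' | sed -n 1,2p && python3 -m pendant '[[0,-44,17.4,0,0],[0,-44,17.4,0,0],[0,-44,17.4,0,0],[0,-44,17.4,0,0],[0,-44,17.4,0,0]]' | sed -n 1,2p && python3 -m pendant '[[0,-44,17.4,0,0],[0,-44,17.4,0,0],[0,-44,17.4,0,0],[0,-44,17.4,0,0],[0,-40,17.4,0,0]]' && python3 -m pendant '[[0,-40,17.4,0,0],[0,-30,17.4,0,0],[0,0,0,0,0],[0,0,0,0,0]]'
```

```text
time: 1.6
tool_pos: [332.2, 326.1, 231.1]
time: 2.1
tool_pos: [384.4, 95.4, 231.4]
time: 2.6
tool_pos: [437.3, -131.8, 231.3]
ee_rot: [[0.151, 0.989, 0.0], [0.989, -0.151, -0.0], [0.0, 0.0, -1.0]]
wrist_force: [0.7, 0.5, -0.0]
opening: 0.5
gripper_force: 0.0
time: 3.0
tool_pos: [460.7, -204.4, 230.8]
ee_rot: [[0.153, 0.988, -0.001], [0.988, -0.153, 0.001], [0.001, -0.001, -1.0]]
wrist_force: [-1.1, 0.6, -0.3]
opening: 0.496
gripper_force: 0.0
```

```bash
python3 -m pendant '[[0,-31,8.6,0,0],[0,-31,8.6,0,0],[0,0,0,40,0],[0,0,0,40,0],[0,0,0,40,0]]' | sed -n 1,2p && python3 -m pendant '[[0,0,0,40,0],[0,0,0,15,0],[0,0,0,0,0],[0,0,0,0,0]]'
python3 - <<'E'
from h import *
a,_=grab('side');b,d=grab('top')
A=cv2.resize(a[200:400,260:430,::-1],None,fx=2.9,fy=2.9); B=cv2.resize(b[220:330,390:500,::-1],None,fx=2.7,fy=2.7)
o=np.zeros((A.shape[0],A.shape[1]+B.shape[1],3),np.uint8);o[:,:A.shape[1]]=A;o[:B.shape[0],A.shape[1]:]=B
cv2.imwrite('pics/above.png',o)
E
```

```text
time: 3.5
tool_pos: [468.4, -266.7, 110.5]
time: 3.9
tool_pos: [468.6, -267.0, 56.8]
ee_rot: [[0.151, 0.989, -0.0], [0.989, -0.151, 0.0], [0.0, -0.0, -1.0]]
wrist_force: [0.1, -0.2, -0.1]
opening: 0.502
gripper_force: 0.0
```

View pics/above.png

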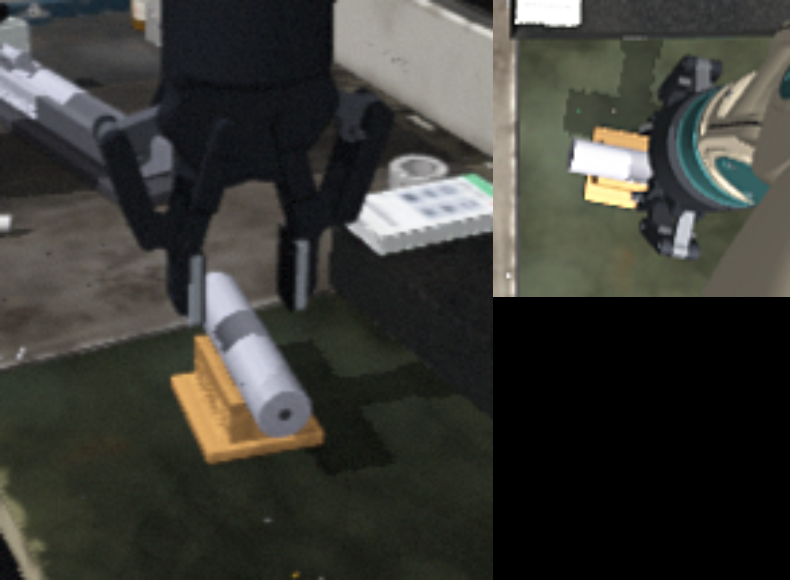

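The two pads straddle the pin about its middle, with left and right tips at (187,325) and (297,307) in the crop, and no obstacle is near. Now I descend and close.

```bash
python3 -m pendant '[[0,0,0,12,0],[0,0,0,11.5,0],[0,0,0,0,0]]' && python3 -m pendant '[[0.3,0,0,0,0],[0.3,0,0,0,0],[1,0,0,0,0],[1,0,0,0,0],[1,0,0,0,0]]'&& python3 -m pendant '[[1,0,0,0,0],[1,0,0,0,0],[1,0,0,0,0]]'
```

```text
time: 4.3
tool_pos: [467.1, -267.0, 31.1]
ee_rot: [[0.153, 0.988, -0.003], [0.988, -0.153, 0.002], [0.002, -0.003, -1.0]]
wrist_force: [-1.8, -0.0, -1.1]
opening: 0.501
gripper_force: 0.0
time: 4.8
tool_pos: [470.1, -268.6, 33.5]
ee_rot: [[0.153, 0.988, 0.003], [0.988, -0.153, -0.001], [-0.0, 0.003, -1.0]]
wrist_force: [4.7, 0.8, 0.4]
opening: 0.279
gripper_force: 59.0
time: 5.1
tool_pos: [470.0, -268.6, 33.5]
ee_rot: [[0.153, 0.988, 0.003], [0.988, -0.153, -0.001], [-0.0, 0.003, -1.0]]
wrist_force: [5.1, 0.8, 0.7]
opening: 0.277
gripper_force: 59.1
```

```bash
python3 -m pendant '[[1,0,0,-10,0],[1,0,0,-15,0],[1,0,0,-35,0],[1,0,0,-40,0],[1,0,0,0,0]]' && python3 -m pendant '[[1,30,0,0,0],[1,42,0.4,0,-0.08],[1,42,0.4,0,-0.08],[1,42,0.4,0,-0.08],[1,42,0.4,0,-0.086]]' |sed -n 1,3p
```

```text
time: 5.6
tool_pos: [470.2, -270.1, 137.8]
ee_rot: [[0.154, 0.988, 0.005], [0.988, -0.154, -0.006], [-0.005, 0.005, -1.0]]
wrist_force: [0.8, -1.0, -1.5]
opening: 0.276
gripper_force: 59.6
time: 6.1
tool_pos: [478.0, -69.6, 131.2]
ee_rot: [[-0.174, 0.985, -0.005], [0.985, 0.174, -0.0], [0.001, -0.005, -1.0]]
```

```bash
python3 -m pendant '[[1,32,20,0,0],[1,32,20,0,0],[1,32,19,0,0],[1,0,0,-5,0],[1,0,0,0,0]]' 
python3 - <<'E'
from h import *
a,_=grab('side');b,d=grab('top'); s=robot.get_state(); print(s['tool_pos'],s['wrist_force'],s['time'])
A=cv2.resize(a[150:310,190:370,::-1],None,fx=2.7,fy=2.7); B=cv2.resize(b[200:320,180:370,::-1],None,fx=1.6,fy=1.6)
o=np.zeros((A.shape[0],A.shape[1]+B.shape[1],3),np.uint8);o[:,:A.shape[1]]=A;o[:B.shape[0],A.shape[1]:]=B
cv2.imwrite('pics/over.png',o)
E
```

```text
time: 6.6
tool_pos: [520.5, 33.8, 136.8]
ee_rot: [[-0.173, 0.985, -0.004], [0.985, 0.173, -0.001], [-0.001, -0.004, -1.0]]
wrist_force: [-0.9, 0.2, -3.0]
opening: 0.277
gripper_force: 59.6
[520.51531137  32.78243746 136.79422419] [ 0.67182818 -0.38210249 -2.89214178] 6.7
```

View pics/over.png

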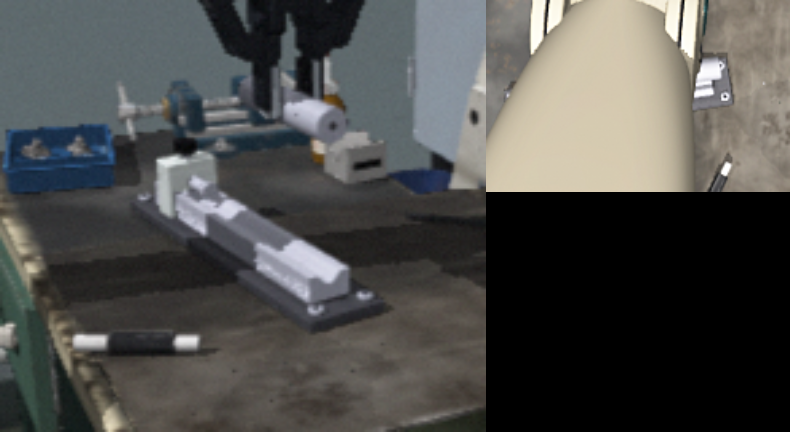

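The pin hangs level and in line above the open half of the groove. In the side crop it is at (325,120) and the open end at (325,285). Lowering to just above the groove.

```bash
python3 -m pendant '[[1,2,1,35,0],[1,2,0,35,0],[1,0,0,18,0],[1,0,0,4,0],[1,0,0,0,0]]' && python3 -m pendant '[[1,0,0,0,0],[1,0,0,0,0],[1,0,0,0,0]]'
python3 - <<'E'
from h import *
a,_=grab('side'); s=robot.get_state(); print(s['tool_pos'],s['wrist_force'],s['time'])
cv2.imwrite('pics/low.png',cv2.resize(a[190:310,225:355,::-1],None,fx=4.6,fy=4.6))
E
```

```text
time: 7.2
tool_pos: [521.3, 36.6, 45.1]
ee_rot: [[-0.17, 0.986, -0.002], [0.986, 0.17, -0.0], [0.0, -0.002, -1.0]]
wrist_force: [-0.2, -0.6, -2.7]
opening: 0.281
gripper_force: 59.6
time: 7.5
tool_pos: [523.6, 37.4, 47.1]
ee_rot: [[-0.171, 0.985, 0.003], [0.985, 0.171, -0.0], [-0.001, 0.002, -1.0]]
wrist_force: [-0.1, -0.6, -2.7]
opening: 0.276
gripper_force: 59.6
[523.42550081  37.51700134  46.89586304] [ 0.15653904 -0.66169664 -2.6698383 ] 7.55
```

View pics/low.png

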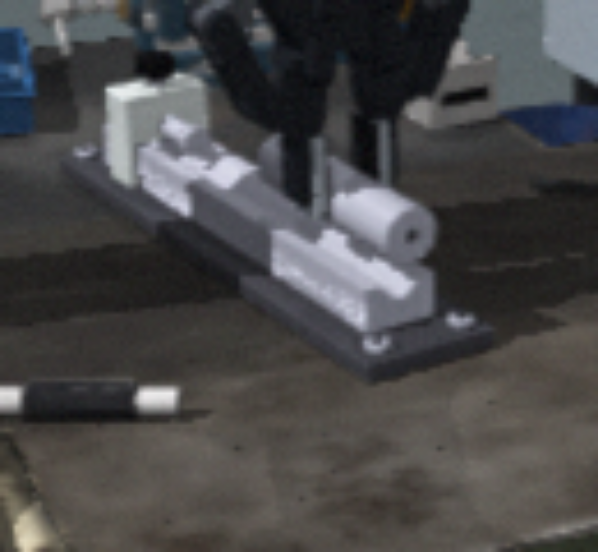

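The pin is about 13 mm high over the groove with its end hole at (410,236), slightly to the right of the groove bottom near (393,292). I'll shift back about 2 mm and lower it.

```bash
python3 -m pendant '[[1,0,-2,4,0],[1,0,0,4,0],[1,0,0,0,0],[1,0,0,0,0],[1,0,0,0,0]]'; python3 -m pendant '[[1,0,0,1.5,0],[1,0,0,1.5,0],[1,0,0,0,0],[1,0,0,0,0],[1,0,0,0,0]]'
```

```text
time: 8.05
tool_pos: [520.5, 37.3, 37.8]
ee_rot: [[-0.171, 0.985, -0.0], [0.985, 0.171, -0.0], [0.0, -0.0, -1.0]]
wrist_force: [-0.5, -0.2, -2.5]
opening: 0.275
gripper_force: 59.6
time: 8.55
tool_pos: [520.5, 37.3, 34.8]
ee_rot: [[-0.171, 0.985, 0.0], [0.985, 0.171, -0.0], [-0.0, 0.0, -1.0]]
wrist_force: [-0.1, 0.4, -2.4]
opening: 0.276
gripper_force: 59.6
```

```bash
python3 -m pendant '[[1,0,0,0.7,0],[1,0,0,0,0],[1,0,0,0,0],[1,0,0,0,0]]'; python3 -m pendant '[[1,0,0,0.7,0],[1,0,0,0,0],[1,0,0,0,0],[1,0,0,0,0]]'
```

```text
time: 8.95
tool_pos: [520.5, 37.3, 34.2]
ee_rot: [[-0.171, 0.985, 0.0], [0.985, 0.171, 0.0], [-0.0, 0.0, -1.0]]
wrist_force: [0.7, 0.2, -2.1]
opening: 0.277
gripper_force: 59.6
time: 9.35
tool_pos: [520.8, 37.3, 33.7]
ee_rot: [[-0.171, 0.985, 0.001], [0.985, 0.171, -0.0], [-0.0, 0.001, -1.0]]
wrist_force: [-0.1, 0.4, 0.1]
opening: 0.277
gripper_force: 59.9
```

```bash
python3 -m pendant '[[1,0,0,0.5,0],[1,0,0,0,0],[1,0,0,0,0],[1,0,0,0,0]]'; python3 -m pendant '[[0.3,0,0,0,0],[0.1,0,0,0,0],[0,0,0,0,0],[0,0,0,0,0],[0,0,0,0,0]]'; python3 -m pendant '[[0,0,0,-5,0],[0,0,0,-10,0],[0,0,0,-20,0],[0,0,0,-25,0],[0,0,0,0,0]]'
python3 - <<'E'
from h import *
a,_=grab('side'); s=robot.get_state(); print(s['tool_pos'],s['wrist_force'],s['time'])
cv2.imwrite('pics/laid.png',cv2.resize(a[190:310,225:355,::-1],None,fx=4.6,fy=4.6))
E
```

```text
time: 9.75
tool_pos: [520.9, 37.3, 33.5]
ee_rot: [[-0.171, 0.985, 0.001], [0.985, 0.171, -0.0], [-0.0, 0.001, -1.0]]
wrist_force: [-1.2, -0.7, 6.3]
opening: 0.275
gripper_force: 60.4
time: 10.25
tool_pos: [520.4, 37.3, 32.7]
ee_rot: [[-0.171, 0.985, -0.0], [0.985, 0.171, 0.0], [0.0, -0.0, -1.0]]
wrist_force: [-0.2, 0.1, -0.2]
opening: 0.501
gripper_force: 0.0
time: 10.75
tool_pos: [524.1, 37.1, 97.3]
ee_rot: [[-0.171, 0.985, 0.008], [0.985, 0.171, -0.0], [-0.002, 0.008, -1.0]]
wrist_force: [0.1, -0.0, 0.2]
opening: 0.502
gripper_force: 0.0
[522.84605035  37.17230175  95.5766582 ] [-0.70169683  0.67145828  0.18004322] 10.8
```

View pics/laid.png

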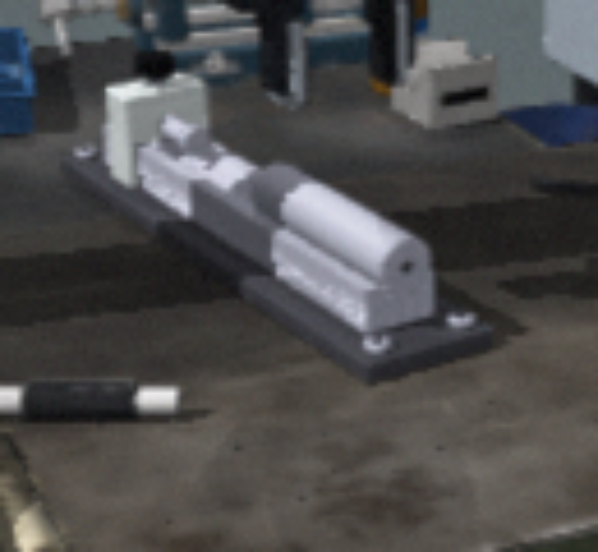

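The pin lies seated, its rear end flush with the bar's open end (end hole at (406,267)). Next I shut the fingers behind it and get ready to push along tool x.

```bash
python3 -m pendant '[[0,-30,0,0,0],[1,-40,0,0,0],[1,-14,0,0,0],[1,0,0,0,0],[1,0,0,0,0]]'; python3 -m pendant '[[1,0,0,20,0],[1,0,0,20,0],[1,0,0,15,0],[1,0,0,0,0],[1,0,0,0,0]]'; python3 -m pendant '[[1,0,0,0,0],[1,0,0,0,0],[1,0,0,0,0]]'
```

```text
time: 11.3
tool_pos: [534.0, -45.0, 92.3]
ee_rot: [[-0.171, 0.985, -0.002], [0.985, 0.171, 0.001], [0.001, -0.001, -1.0]]
wrist_force: [-0.6, -0.1, 0.3]
opening: 0.0
gripper_force: 0.0
time: 11.8
tool_pos: [534.2, -44.4, 37.7]
ee_rot: [[-0.172, 0.985, -0.001], [0.985, 0.172, 0.001], [0.001, -0.001, -1.0]]
wrist_force: [-0.1, -0.1, -0.0]
opening: -0.001
gripper_force: 0.0
time: 12.1
tool_pos: [535.6, -45.5, 38.8]
ee_rot: [[-0.171, 0.985, 0.002], [0.985, 0.171, -0.0], [-0.001, 0.001, -1.0]]
wrist_force: [0.3, -1.2, -0.5]
opening: 0.002
gripper_force: 0.0
```

```bash
python3 -m pendant '[[1,4,0,2,0],[1,4,0,2,0],[1,3,0,0,0],[1,0,0,0,0],[1,0,0,0,0]]'; python3 -m pendant '[[1,2,0,0,0],[1,2,0,0,0],[1,2,0,0,0],[1,2,0,0,0],[1,2,0,0,0]]'; python3 -m pendant '[[1,2,0,0,0],[1,2,0,0,0],[1,2,0,0,0],[1,2,0,0,0],[1,2,0,0,0]]'
```

```text
time: 12.6
tool_pos: [532.9, -34.5, 33.9]
ee_rot: [[-0.171, 0.985, -0.0], [0.985, 0.171, -0.0], [-0.0, -0.0, -1.0]]
wrist_force: [-0.2, 0.2, 0.8]
opening: -0.004
gripper_force: 0.0
time: 13.1
tool_pos: [531.4, -25.1, 34.0]
ee_rot: [[-0.171, 0.985, 0.0], [0.985, 0.171, -0.001], [-0.001, -0.0, -1.0]]
wrist_force: [-0.1, -1.8, 0.1]
opening: -0.0
gripper_force: 1.0
time: 13.6
tool_pos: [529.6, -14.9, 34.0]
ee_rot: [[-0.171, 0.985, 0.0], [0.985, 0.171, -0.0], [-0.0, 0.0, -1.0]]
wrist_force: [0.5, -2.0, 0.7]
opening: -0.003
gripper_force: 1.1
```

Contact, with sliding friction about 2 N. The button should be about 57 mm further on, so I advance 40 mm and then look.

```bash
f(){ grep -E 'pos|wrist'; }; python3 -m pendant '[[1,2.5,0,0,0],[1,2.5,0,0,0],[1,2.5,0,0,0],[1,2.5,0,0,0],[1,2.5,0,0,0]]'|f; python3 -m pendant '[[1,2.5,0,0,0],[1,2.5,0,0,0],[1,2.5,0,0,0],[1,2.5,0,0,0],[1,2.5,0,0,0]]'|f;  python3 -m pendant '[[1,2.5,0,0,0],[1,2.5,0,0,0],[1,2.5,0,0,0],[1,2.5,0,0,0],[1,1,0,0,0]]'|f
python3 - <<'E'
from h import *
a,_=grab('side'); s=robot.get_state(); print(s['tool_pos'],s['wrist_force'],s['time'])
cv2.imwrite('pics/push.png',cv2.resize(a[190:310,225:355,::-1],None,fx=4.6,fy=4.6))
E
```

```text
tool_pos: [527.4, -2.5, 34.0]
wrist_force: [0.2, -3.3, 0.0]
tool_pos: [525.2, 9.9, 33.9]
wrist_force: [0.1, -3.5, 1.1]
tool_pos: [523.3, 20.7, 33.9]
wrist_force: [-0.5, -2.8, 1.5]
[523.34460492  20.86736715  33.93980898] [-0.62817585 -2.41545443  1.16639806] 15.15
```

View pics/push.png

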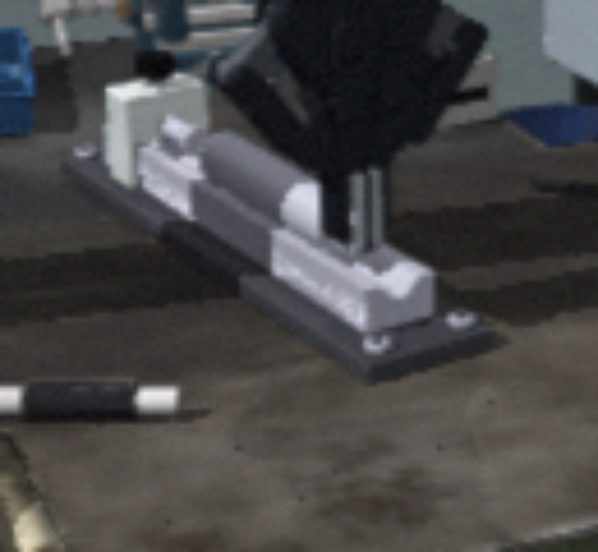

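The pin's front edge is at (205,150), close to the button at (180,130), with some gap left. From here I creep.

```bash
f(){ grep -E 'pos|wrist'; }; python3 -m pendant '[[1,1,0,0,0],[1,1,0,0,0],[1,1,0,0,0],[1,1,0,0,0],[1,1,0,0,0]]'|f; python3 -m pendant '[[1,0.8,0,0,0],[1,0.8,0,0,0],[1,0.8,0,0,0],[1,0.6,0,0,0],[1,0,0,0,0]]'|f
python3 - <<'E'
from h import *
a,_=grab('side'); F=[]
for i in range(4):
    grab('side'); s=robot.get_state(); F.append(s['wrist_force'])
print(s['tool_pos'],np.round(F,1).tolist(),s['time'])
cv2.imwrite('pics/push2.png',cv2.resize(a[200:250,245:310,::-1],None,fx=12,fy=12,interpolation=cv2.INTER_CUBIC))
E
```

```text
tool_pos: [522.5, 25.4, 33.9]
wrist_force: [0.6, -3.2, 0.7]
tool_pos: [522.0, 28.5, 33.9]
wrist_force: [-1.0, -3.7, 1.7]
[521.96365318  28.53417132  33.89678417] [[0.1, -3.2, 1.7], [0.2, -3.2, 1.2], [-0.6, -2.9, 2.0], [0.4, -3.7, 0.9]] 16.4
```

View pics/push2.png

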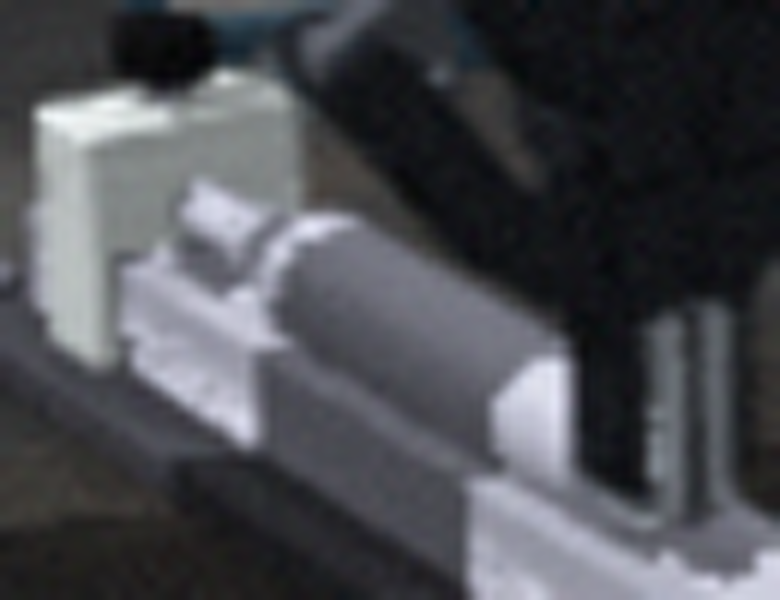

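The pin's front edge at (265,260) now overlaps the button (tip near (270,215)) in this view, so only millimetres can remain. I continue in 1 mm calls and stop on a force rise.

```bash
f(){ tee o.txt | grep -E 'wrist' ; grep -oE 'force: \[[^]]*' o.txt | awk -F, '{exit !($2>-4.9)}'; }
python3 -m pendant '[[1,0.3,0,0,0],[1,0.3,0,0,0],[1,0.3,0,0,0],[1,0.1,0,0,0]]'|f && python3 -m pendant '[[1,0.3,0,0,0],[1,0.3,0,0,0],[1,0.3,0,0,0],[1,0.1,0,0,0]]'|f && python3 -m pendant '[[1,0.3,0,0,0],[1,0.3,0,0,0],[1,0.3,0,0,0],[1,0.1,0,0,0]]'|f && python3 -m pendant '[[1,0.3,0,0,0],[1,0.3,0,0,0],[1,0.3,0,0,0],[1,0.1,0,0,0]]'|f && python3 -m pendant '[[1,0.3,0,0,0],[1,0.3,0,0,0],[1,0.3,0,0,0],[1,0.1,0,0,0]]'|f && python3 -m pendant '[[1,0.3,0,0,0],[1,0.3,0,0,0],[1,0.3,0,0,0],[1,0.1,0,0,0]]'|f; grep -E 'time|pos' o.txt
```

```text
wrist_force: [-0.2, -3.6, 1.5]
wrist_force: [-0.8, -3.9, 2.2]
wrist_force: [-0.8, -4.2, 1.4]
wrist_force: [-0.8, -4.5, 2.0]
wrist_force: [-1.6, -3.2, 1.8]
wrist_force: [-1.0, -3.2, 1.8]
time: 18.8
tool_pos: [521.0, 34.4, 33.9]
```

```bash
f(){ tee o.txt | grep -E 'wrist' ; grep -oE 'force: \[[^]]*' o.txt | awk -F, '{exit !($2>-5.0)}'; }
python3 -m pendant '[[1,0.3,0,0,0],[1,0.3,0,0,0],[1,0.3,0,0,0],[1,0.1,0,0,0]]'|f && python3 -m pendant '[[1,0.3,0,0,0],[1,0.3,0,0,0],[1,0.3,0,0,0],[1,0.1,0,0,0]]'|f && python3 -m pendant '[[1,0.3,0,0,0],[1,0.3,0,0,0],[1,0.3,0,0,0],[1,0.1,0,0,0]]'|f && python3 -m pendant '[[1,0.3,0,0,0],[1,0.3,0,0,0],[1,0.3,0,0,0],[1,0.1,0,0,0]]'|f && python3 -m pendant '[[1,0.3,0,0,0],[1,0.3,0,0,0],[1,0.3,0,0,0],[1,0.1,0,0,0]]'|f && python3 -m pendant '[[1,0.3,0,0,0],[1,0.3,0,0,0],[1,0.3,0,0,0],[1,0.1,0,0,0]]'|f && python3 -m pendant '[[1,0.3,0,0,0],[1,0.3,0,0,0],[1,0.3,0,0,0],[1,0.1,0,0,0]]'|f && python3 -m pendant '[[1,0.3,0,0,0],[1,0.3,0,0,0],[1,0.3,0,0,0],[1,0.1,0,0,0]]'|f; grep -E 'time|pos' o.txt
```

```text
wrist_force: [-0.7, -3.9, 2.0]
wrist_force: [-1.5, -3.6, 1.7]
wrist_force: [-1.1, -3.8, 3.1]
wrist_force: [-1.2, -3.6, 2.0]
wrist_force: [0.1, -3.9, 1.8]
wrist_force: [-1.2, -3.7, 1.9]
wrist_force: [-0.8, -3.7, 1.7]
wrist_force: [-1.1, -3.1, 2.3]
time: 22.0
tool_pos: [519.6, 42.2, 33.9]
```

```bash
f(){ tee o.txt | grep -E 'wrist' ; grep -oE 'force: \[[^]]*' o.txt | awk -F, '{exit !($2>-5.0)}'; }
python3 -m pendant '[[1,0.3,0,0,0],[1,0.3,0,0,0],[1,0.3,0,0,0],[1,0.1,0,0,0]]'|f && python3 -m pendant '[[1,0.3,0,0,0],[1,0.3,0,0,0],[1,0.3,0,0,0],[1,0.1,0,0,0]]'|f && python3 -m pendant '[[1,0.3,0,0,0],[1,0.3,0,0,0],[1,0.3,0,0,0],[1,0.1,0,0,0]]'|f && python3 -m pendant '[[1,0.3,0,0,0],[1,0.3,0,0,0],[1,0.3,0,0,0],[1,0.1,0,0,0]]'|f && python3 -m pendant '[[1,0.3,0,0,0],[1,0.3,0,0,0],[1,0.3,0,0,0],[1,0.1,0,0,0]]'|f && python3 -m pendant '[[1,0.3,0,0,0],[1,0.3,0,0,0],[1,0.3,0,0,0],[1,0.1,0,0,0]]'|f && python3 -m pendant '[[1,0.3,0,0,0],[1,0.3,0,0,0],[1,0.3,0,0,0],[1,0.1,0,0,0]]'|f && python3 -m pendant '[[1,0.3,0,0,0],[1,0.3,0,0,0],[1,0.3,0,0,0],[1,0.1,0,0,0]]'|f; grep -E 'time|pos' o.txt
```

```text
wrist_force: [-1.7, -4.0, 2.0]
wrist_force: [-1.3, -4.8, 2.1]
wrist_force: [-2.4, -6.1, 2.3]
time: 23.2
tool_pos: [519.2, 44.8, 33.9]
```

The button is met and the force is rising. I add small steps and average while still.

```bash
f(){ grep -E 'wrist'; }; python3 -m pendant '[[1,0.2,0,0,0],[1,0.2,0,0,0],[1,0,0,0,0]]'|f; python3 -m pendant '[[1,0,0,0,0]]'|f; python3 -m pendant '[[1,0,0,0,0]]'|f; python3 -m pendant '[[1,0,0,0,0]]'|f
```

```text
wrist_force: [-0.3, -5.9, 0.7]
wrist_force: [-0.5, -6.0, 2.2]
wrist_force: [-1.3, -5.0, 2.2]
wrist_force: [-1.8, -5.8, 1.6]
```

```bash
f(){ grep -E 'wrist'; }; python3 -m pendant '[[1,0.2,0,0,0],[1,0.2,0,0,0],[1,0,0,0,0]]'|f; python3 -m pendant '[[1,0,0,0,0]]'|f; python3 -m pendant '[[1,0.2,0,0,0],[1,0,0,0,0]]'|f; python3 -m pendant '[[1,0,0,0,0]]'|f; python3 -m pendant '[[1,0,0,0,0]]'
```

```text
wrist_force: [-0.3, -6.4, 1.6]
wrist_force: [-0.4, -6.0, 1.0]
wrist_force: [-1.4, -6.6, 1.8]
wrist_force: [-1.9, -6.5, 1.9]
time: 24.6
tool_pos: [519.1, 45.2, 33.9]
ee_rot: [[-0.171, 0.985, 0.0], [0.985, 0.171, -0.002], [-0.002, -0.0, -1.0]]
wrist_force: [-1.6, -7.6, 1.4]
opening: 0.003
gripper_force: 3.2
```

```bash
f(){ grep -E 'wrist'; }; python3 -m pendant '[[1,0.2,0,0,0],[1,0.2,0,0,0],[1,0,0,0,0]]'|f; python3 -m pendant '[[1,0,0,0,0]]'|f; python3 -m pendant '[[1,0.2,0,0,0],[1,0.2,0,0,0]]'|f; python3 -m pendant '[[1,0,0,0,0]]'|f; python3 -m pendant '[[1,0,0,0,0]]'|f;python3 -m pendant '[[1,0,0,0,0]]'
```

```text
wrist_force: [-0.9, -7.2, 1.6]
wrist_force: [-0.9, -8.0, 1.2]
wrist_force: [-0.1, -7.5, 1.9]
wrist_force: [-0.6, -7.3, 1.7]
wrist_force: [-0.8, -7.6, 1.6]
time: 25.5
tool_pos: [519.1, 45.4, 34.0]
ee_rot: [[-0.17, 0.985, 0.0], [0.985, 0.17, -0.004], [-0.004, -0.0, -1.0]]
wrist_force: [-1.5, -8.8, 2.2]
opening: -0.003
gripper_force: 3.9
```

Total is about 8 N, so about 4.5–5 N on the button. Now I draw back slowly.

```bash
f(){ grep -E 'pos|wrist'; }; python3 -m pendant '[[1,0.2,0,0,0],[1,0,0,0,0],[1,0,0,0,0]]'|f; for i in 1; do :; done
python3 -m pendant '[[1,-0.15,0,0,0],[1,-0.15,0,0,0],[1,-0.15,0,0,0],[1,-0.15,0,0,0],[1,-0.15,0,0,0]]'|f
python3 -m pendant '[[1,-0.15,0,0,0],[1,-0.15,0,0,0],[1,-0.15,0,0,0],[1,-0.15,0,0,0],[1,-0.15,0,0,0]]'|f
python3 -m pendant '[[1,-0.15,0,0,0],[1,-0.15,0,0,0],[1,-0.15,0,0,0],[1,-0.15,0,0,0],[1,-0.15,0,0,0]]'|f
python3 -m pendant '[[1,-0.15,0,0,0],[1,-0.15,0,0,0],[1,-0.15,0,0,0],[1,-0.15,0,0,0],[1,-0.15,0,0,0]]'|f
python3 -m pendant '[[1,-0.15,0,0,0],[1,-0.15,0,0,0],[1,-0.15,0,0,0],[1,-0.15,0,0,0],[1,-0.15,0,0,0]]'|f
```

```text
tool_pos: [519.1, 45.5, 34.0]
wrist_force: [-1.3, -8.8, 1.4]
tool_pos: [519.1, 45.5, 33.9]
wrist_force: [-1.5, -5.4, 1.5]
tool_pos: [519.0, 45.5, 33.9]
wrist_force: [-1.4, -4.0, 2.2]
tool_pos: [519.2, 45.4, 33.8]
wrist_force: [-0.5, -1.1, 0.7]
tool_pos: [519.5, 44.5, 33.9]
wrist_force: [0.3, 0.0, -0.7]
tool_pos: [519.4, 43.4, 33.9]
wrist_force: [0.7, 0.3, 0.2]
```

The finger has left the pin (0 N) and the pin stayed. Back off, lift and look.

```bash
python3 -m pendant '[[1,-2,0,0,0],[1,-5,0,0,0],[1,-10,0,0,0],[1,-10,0,0,0],[1,0,0,0,0]]'|head -2; python3 -m pendant '[[1,-10,0,-20,0],[1,-20,0,-30,0],[1,0,0,-40,0],[1,0,0,-30,0],[1,0,0,0,0]]' | head -2
python3 - <<'E'
from h import *
a,_=grab('side')
cv2.imwrite('pics/end.png',cv2.resize(a[195:255,240:320,::-1],None,fx=9.5,fy=9.5,interpolation=cv2.INTER_CUBIC))
E
```

```text
time: 28.8
tool_pos: [524.7, 15.3, 34.1]
time: 29.3
tool_pos: [533.2, -13.6, 159.1]
```

View pics/end.png

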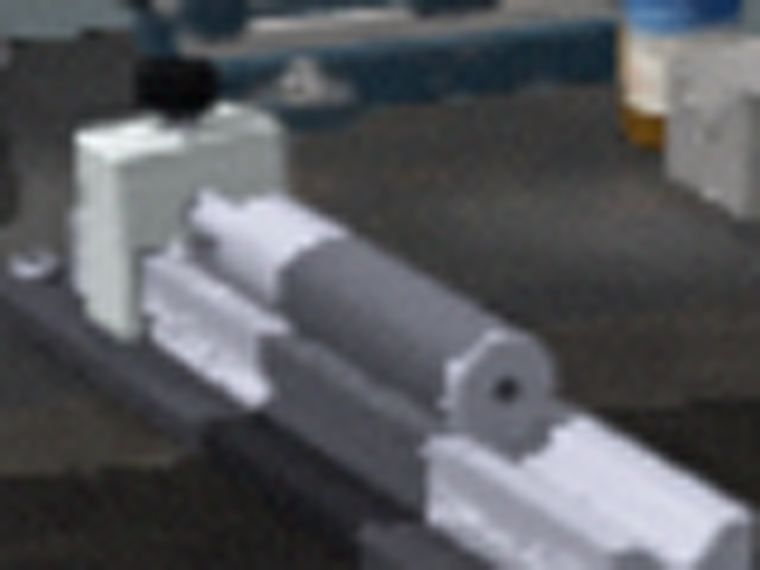

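The pin lies seated in the groove, with its end hole at (507,388) and its front against the button near (235,230). The tool is clear, so I hand in.

```bash
python3 -c "
from station import robot
print(robot.close_job())"
```

```text
the job is handed in; nothing more can be done
None
```

The job is handed in, verdict not shown: the pin was laid at the groove's open end, pushed onto the button with an estimated 5 N (about 9 N total at the wrist, so under the 12 N limit), and left seated and apparently touching it, with the arm clear at about 29 s.

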